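Roll the pipe stub into the test jig and start the test

TASK

With the fingertips, roll the copper pipe stub over the bench by its side, up the little run-up and into the V of the aluminium test jig, so that it lies at rest in the V with both ends sticking out. Then press the round start button fully down and let it come up again. Do not pick the pipe up, do not press the button before the pipe is in the V, and leave the control board, the screwdriver and the tin where they are.

Things in the scene. Friction and masses are not known exactly. Their poses are not given: they have to be found in the camera images.
- pipe: loose, smooth copper pipe stub with dark bore, lying on the bench on the robot's side of the jig, nearly parallel to the V: 40 mm diameter, 140 mm long, about 0.25 kg. Origin at its centre (20 mm above the bench at the start); its y axis runs along the pipe, x and z turn with it as it rolls. It rolls freely, and back down the run-up if let go there
- jig: fixed bare aluminium jig, 90 mm wide. Origin on the bench below the bottom of the V, half-way along it; x: the way the pipe must roll (away from the robot), y: along the V, z up. Along x: run-up from the bench at -77 mm to a lip 11 mm high at -17 mm, near flank down 30 degrees to the V's bottom (0, 1 mm high), far flank up 45 degrees to 27 mm high at 26 mm, flat block to 56 mm
- jig_seat (a point): the point where the pipe's centre lies when it is seated in the middle of the V: 26 mm above the bench, 3 mm on the robot's side of the bottom of the V; axes as the jig's. Over the lip the pipe's centre is 31 mm above the bench
- start_top (a point): centre of the top of the round white start button, 22 mm above the bench and 30 mm across, moving down with it; it stands in a small round grey housing (46 mm across, 12 mm high) fixed to the bench, left or right of the jig, its centre 140 to 170 mm from the jig's middle line; pressed straight down
- start (a joint): travel of the start button in m: 0 up, 0.006 fully down (about 5 N; it springs back when let go)
- tin: bystander: small open steel tin, 60 mm across and 50 mm high, on the other side of the jig from the button; origin at the centre of its underside
- driver: bystander: screwdriver with black handle, 170 mm long, lying on the bench to the left; origin at the middle of its underside
- board: bystander: green control board 110 x 170 mm with components up to 25 mm high, lying on a pink pad to the right; origin at the centre of its underside
Mind the look-alikes: they are no part of the job. What is meant by the pipe is not purple, and is the larger of those in its own colour.

How it is judged:
By the outcome, as a careful person would: the job done as asked, in the order asked, and still so for the second after the job is handed in, with the robot touching nothing.
It also fails if it takes over 51 s, if anything falls off the work surface, if the arm or the gripper's body presses on something with over 40 N, if the wrist force passes 120 N, or if a joint passes its speed limit or range.

ROBOT

A 6-joint arm with a two-finger parallel gripper is mounted at the origin on the work surface. World frame = base frame: x ahead of the robot, y to its left, z up, the work surface at z = 0. Lengths are in mm, angles in rad, forces in N, time in s.
With the tool pointing down it reaches from about 350 to 875 mm from the base axis. Payload 4.2 kg.
Tool frame: the origin (TCP) lies midway between the tips of the shut fingers; the grasp point (between the pads) lies 19 mm behind it; z points along the fingers, y is the direction in which the jaws open and shut (so a half turn about z gives the same grasp; the last joint's range is limited). The gripper opens to 85 mm and grips with 20 to 120 N. Pads are 22 mm wide; open, the fingers measure 114 mm over their backs; the gripper's body (76 mm by 85 mm) begins 54 mm behind the grasp point. The pads swing forward as they close: fully open they stand 13 mm farther back than shut.
Start: joints at [1.401, 0.385, 0.008, 0, -1.194, -0.259], TCP at [259.829, 568.408, 231.312] pointing down, gripper open.
Joint ranges: [-3.14, 3.14], [-1.21, 2.06], [-1.07, 1.41], [-3.16, 2.05], [-2.99, -0.16], [-3.1, 3.1]. Speed limits (rad/s): [2.79, 2.79, 3.14, 3.14, 3.14, 3.14].

INTERFACE

Orientations are given as a unit quaternion [x, y, z, w].
In Python, from bench import read_state, get_image, job_done, search_frame, regions_of gives the robot as it stands.
- The arm moves only by the tool servo_tool, never from a script. Its arguments are lists of equal length, an entry for each row: "turn": the turn, a rotation vector about the world's x, y, z in rad, a list of three; "dp": the shift along the world's x, y, z in m, a list of three; "fingers": the finger opening in m, from 0 to 0.0854. In form: {"turn": [[rx, ry, rz], ...], "dp": [[tx, ty, tz], ...], "fingers": [fingers, ...]}. A call has exactly 5 rows; each row shifts and turns the pose as measured when the row begins; what a row does not reach is not made up. A row lasts 1/8 s, in which the tool goes at most 62.5 mm and 10.7 degrees, less where a joint would pass 70% of its speed; a pose out of reach is approached as far as the arm can. A call is refused whole if a number of a shift passes 0.0625 or a number of a turn 0.188, either way. A call with a gripper value outside its range is refused whole. The fingers move at their own pace and stop on an object; the grip force is fixed at half the most. Time passes only in rows, so rows that do not move let the fingers close, or fill a call up. It gives the time, the measured TCP pose, the force and the opening at its end, in the units of the state.
- read_state(): the state, without advancing time (a new reading comes with each control period).
- get_image(name): name is "side" or "top" or "wrist"; returns a dict with "img" (420x560x3 uint8, red, green, blue), "vfov" (degrees; the focal length in pixels is half the picture's height over the tangent of half this angle, whatever the lens; pixels are square), "cx", "cy" (the principal point, pixels), "world_from_camera" (4x4, takes a point from camera to world coordinates); the wrist camera has in their place "mount" (4x4, takes a point from camera to tool coordinates, whose origin is the TCP and whose axes are the flange's). Camera axes: x right, y down, z forward; pixel columns grow to the right and rows downward; lengths in mm; the calibration is good to about 2 mm. A picture is of the moment at which its call begins: read the wrist's pose just before it. There is no depth.
- job_done(): hands the job in, once; it reports no verdict.
Trained networks look in the newest picture that a camera, given by its name, has taken for a name from the list of things; names that differ only in an ending like _2 or _b are one class to them, and where a whole thing is asked for, a point or a joint stands for the part that bears it (a point fixed in the world has none). Each returns a list of dicts, best first, with "score" (0 to 1); they miss things now and then, are a little off and sometimes report something else, mostly with a low value. They report only what shows in the picture. A call takes as long as a camera call. They do not tell look-alikes from the thing itself.
- search_frame(query, camera): "box" ([left, top, width, height] in pixels, round what is visible of it).
- regions_of(query, camera): "region" (420x560 bool, what is visible of it) and "box" ([left, top, width, height] in pixels, round what is visible of it).
The state is a dict: "clock": time; "joints": joint angles; "joint_vel": joint speeds; "joint_efforts": joint torques, N m; "position": TCP position; "ee_rot": TCP orientation; "contact_force": force on the tool from outside, world axes, zero at the start; "wrist_torque": the same for the moment, N m; "gripper_width": finger opening in mm.
Only numpy, scipy, OpenCV 4.12 (cv2) and the standard library are available. Lean on these libraries where they do the work, as an engineer would, in place of code of your own. Each camera call takes 0.05 s, during which the arm holds its last target. There are 200 camera calls.

## Working session

There is one attempt and no reset: what is moved stays moved. The work goes in short steps, Python scripts to look and compute and a tool call to move; the robot and the scene stay as the last step left them, time stands still between calls to the robot, and variables do not carry over. Pictures are saved under pics/ and viewed, about 8 in all and at most 12, crops included, and the job is handed in when it is done.

Besides the shell and the picture viewer there is one more tool, called after "Request:" as a command line: name --argument value ..., lists and objects as JSON in quotes. servo_tool: Moves the arm, as the interface text tells. Its arguments: {"type":"object","properties":{"turn":{"type":"array","items":{"type":"array","items":{"type":"number"}}},"dp":{"type":"array","items":{"type":"array","items":{"type":"number"}}},"fingers":{"type":"array","items":{"type":"number"}}},"required":["turn","dp","fingers"]}

```bash
mkdir -p pics; cat > h.py <<'E'
import numpy as np, cv2
from bench import *
def ray(c,u,v):
    f=210/np.tan(np.radians(c['vfov'])/2); M=np.array(c['world_from_camera'])
    d=M[:3,:3]@np.array([(u-c['cx'])/f,(v-c['cy'])/f,1]); return M[:3,3],d
def at(c,u,v,z):
    o,d=ray(c,u,v); return (o+d*(z-o[2])/d[2]).round(1)
def proj(c,p):
    f=210/np.tan(np.radians(c['vfov'])/2); M=np.linalg.inv(np.array(c['world_from_camera']))
    q=M[:3,:3]@np.array(p)+M[:3,3]; return (q[:2]/q[2]*f+[c['cx'],c['cy']]).round(1)
E
python3 - <<'E'
from h import *
print(read_state())
for n in ('top','side'):
    c=get_image(n); cv2.imwrite(f'pics/{n}0.png',c['img'][:,:,::-1])
    print(n,c['vfov'],c['cx'],c['cy'],np.array(c['world_from_camera'])[:3,3])
    for q,z in (('pipe',20),('jig',10),('start_top',22),('tin',50),('driver',15),('board',10)):
        for r in search_frame(q,n)[:4]:
            b=r['box']; print(q,round(r['score'],2),np.round(b),at(c,b[0]+b[2]/2,b[1]+b[3]/2,z))
E
```

```text
{'clock': 0.0, 'joints': array([ 1.40056175e+00,  3.85570416e-01,  6.62120162e-03, -5.08221880e-04,
       -1.19399672e+00, -2.58609437e-01]), 'joint_vel': array([-0.00177324,  0.00128263,  0.00275397, -0.00018202,  0.00175152,
       -0.00079003]), 'joint_efforts': array([-1.41403842e-03, -3.92290199e+01,  1.88401294e+01,  4.18615624e+00,
       -4.53385088e-03, -2.37407811e-06]), 'position': array([259.61908465, 567.88264491, 230.210039  ]), 'ee_rot': array([ 9.77078999e-01, -2.12874183e-01, -1.88475740e-04,  1.08418788e-03]), 'contact_force': array([ 0.08067989,  0.76364351, -0.37043623]), 'wrist_torque': array([-0.01009199, -0.00106845, -0.00750263]), 'gripper_width': 85.60732053951673}
top 47.599946683943614 284.3674283862079 207.73820899469587 [ 404.09228532   32.42702898 1337.01479627]
pipe 0.85 [288. 247.  31.  24.] [391.6 -32.2  20. ]
pipe 0.81 [136. 162.  22.  39.] [599.9 405.   20. ]
pipe 0.74 [249. 155.  42.  54.] [604.5  63.   20. ]
pipe 0.67 [226. 215.  55.  30.] [470.  106.1  20. ]
jig 0.98 [254. 156.  37.  56.] [602.8  57.4  10. ]
start_top 0.63 [310. 201.  11.  11.] [539.6 -65.5  22. ]
tin 0.66 [204. 168.  25.  21.] [606.  209.5  50. ]
tin 0.29 [253. 155.  36.  52.] [603.1  61.1  50. ]
driver 0.55 [164. 206.  12.  63.] [445.9 337.7  15. ]
board 0.9 [397. 187.  62.  42.] [ 538.6 -380.7   10. ]
side 53.53591772392206 278.0275218627463 208.59336175357672 [ 472.00710376 -659.36025814  755.39583134]
pipe 0.82 [277. 129.  36.  12.] [595.1 384.   20. ]
pipe 0.79 [235. 179.  35.  45.] [461.6  97.   20. ]
pipe 0.77 [203. 232.  37.  27.] [389.9 -44.4  20. ]
jig 0.86 [280. 200.  57.  30.] [602.   53.9  10. ]
start_top 0.61 [234. 178.  33.  45.] [458.9  98.3  22. ]
start_top 0.57 [284. 245.  12.  14.] [545.7 -71.   22. ]
tin 0.72 [295. 157.  23.  22.] [605.9 188.4  50. ]
driver 0.82 [218. 142.  55.  11.] [444.1 333.5  15. ]
board 0.63 [267. 349.  66.  70.] [ 541.3 -361.3   10. ]
```

View pics/top0.png

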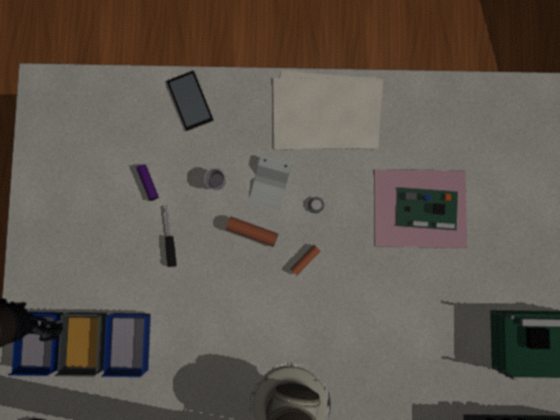

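View pics/side0.png

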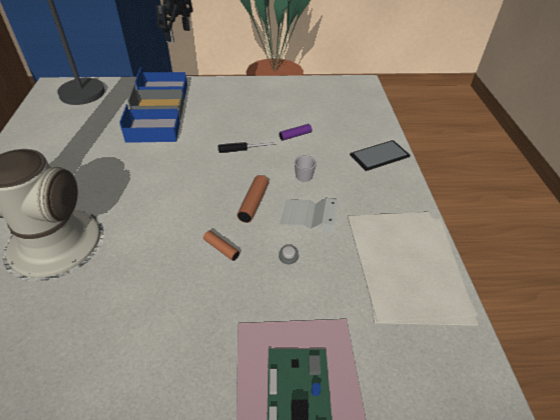

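Candidates for the pipe in the top picture: the large copper one (252,231), a small copper one (305,260) and a purple one (147,182). The large copper one fits, since it is the larger of the two in copper. I'll confirm it in a crop and measure.

```bash
python3 - <<'E'
from h import *
ims=[]
for n,(x,y) in (('top',(195,130)),('side',(190,145))):
    c=get_image(n); im=c['img'][y:y+130,x:x+140,::-1]; ims.append(cv2.resize(im,None,fx=2.8,fy=4.2*2.8/4.2,interpolation=cv2.INTER_CUBIC))
    for q,z in (('pipe',20),('jig',5),('start_top',22)):
        for r in regions_of(q,n)[:4]:
            m=r['region'].astype(np.uint8); 
            R=cv2.minAreaRect(cv2.findNonZero(m)); bp=cv2.boxPoints(R)
            print(n,q,round(r['score'],2),np.round(R[0],1),np.round(R[1],1),'ctr',at(c,*R[0],z)); print('   ',[tuple(at(c,*p,z)[:2]) for p in bp], np.round(bp,1).tolist())
cv2.imwrite('pics/crop1.png',np.hstack(ims))
E
```

```text
top pipe 0.67 [251.8 231.1] [50.9 13.8] ctr [467.2 111.6  20. ]
    [(np.float64(471.6), np.float64(184.3)), (np.float64(507.8), np.float64(172.5)), (np.float64(462.9), np.float64(38.9)), (np.float64(426.9), np.float64(50.9))] [[225.5, 229.10000610351562], [230.10000610351562, 216.1999969482422], [278.1000061035156, 233.10000610351562], [273.5, 246.10000610351562]]
top jig 0.68 [270.  181.9] [32.  48.6] ctr [607.7  64.    5. ]
    [(np.float64(551.9), np.float64(124.3)), (np.float64(686.6), np.float64(91.3)), (np.float64(664.1), np.float64(3.3)), (np.float64(529.7), np.float64(37.1))] [[248.1999969482422, 201.1999969482422], [260.8999938964844, 154.3000030517578], [291.79998779296875, 162.60000610351562], [279.1000061035156, 209.5]]
top start_top 0.67 [270.  181.9] [32.3 48.2] ctr [605.2  63.7  22. ]
    [(np.float64(550.3), np.float64(123.0)), (np.float64(682.3), np.float64(91.8)), (np.float64(660.6), np.float64(3.8)), (np.float64(528.9), np.float64(35.9))] [[248.3000030517578, 201.10000610351562], [260.3999938964844, 154.5], [291.70001220703125, 162.6999969482422], [279.5, 209.3000
[... 1159 characters left out ...]
, 224.39999389648438]]
side pipe 0.37 [299.5 383.5] [71. 65.] ctr [ 540.  -364.4   20. ]
    [(np.float64(485.3), np.float64(-295.8)), (np.float64(606.9), np.float64(-301.3)), (np.float64(588.7), np.float64(-425.4)), (np.float64(480.8), np.float64(-420.2))] [[267.0, 348.0], [332.0, 348.0], [332.0, 419.0], [267.0, 419.0]]
side jig 0.67 [309.1 211.4] [54.7 33.2] ctr [605.3  72.3   5. ]
    [(np.float64(528.1), np.float64(33.1)), (np.float64(548.4), np.float64(151.1)), (np.float64(687.4), np.float64(114.0)), (np.float64(656.9), np.float64(0.6))] [[279.6000061035156, 223.60000610351562], [284.70001220703125, 190.8000030517578], [338.70001220703125, 199.1999969482422], [333.6000061035156, 232.0]]
```

View pics/crop1.png

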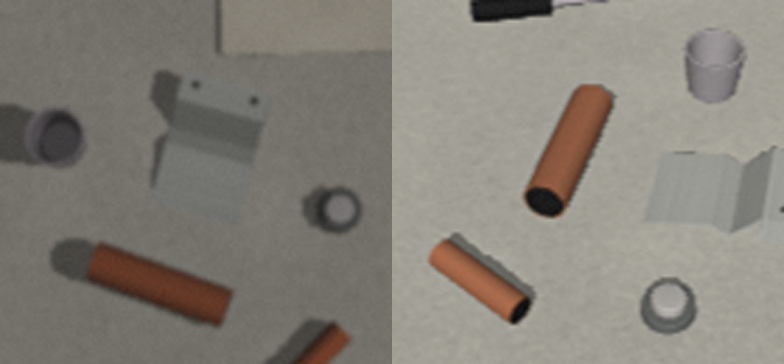

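The crop confirms it: the large copper pipe with the dark bore lies on the robot's side of the jig, and the button is to the right of the jig. Next I fit the jig, pipe and button poses.

```bash
python3 - <<'E'
from h import *
from scipy.optimize import least_squares
T=get_image('top');S=get_image('side')
P=lambda u,v:(195+u/2.8,130+v/2.8)
Q=lambda u,v:(190+(u-392)/2.8,145+v/2.8)
obs=[(T,(-77,45,0),P(154,197)),(T,(-77,-45,0),P(237,221)),(T,(56,45,27),P(183,70)),(T,(56,-45,27),P(270,95)),(T,(0,-45,1),P(252,161)),
(S,(-77,45,0),Q(662,153)),(S,(-77,-45,0),Q(645,221)),(S,(0,-45,1),Q(738,231))]
def W(p,l):
    c,s=np.cos(p[2]),np.sin(p[2]); return np.array([p[0]+c*l[0]-s*l[1],p[1]+s*l[0]+c*l[1],l[2]])
f=lambda p:np.concatenate([proj(c,W(p,l))-o for c,l,o in obs])
j=least_squares(f,[600,64,-.24],x_scale=[1,1,.01],diff_step=1e-3).x
print('jig',j,np.degrees(j[2]),f(j).round(1))
# pipe silhouettes ends: corners via convex hull extents in both views
import itertools
hsv=lambda c:cv2.cvtColor(c['img'],cv2.COLOR_RGB2HSV)
def fitpipe(p):
    out=[]
    for c,R in rects:
        a=np.linspace(0,2*np.pi,24,endpoint=False)
        pts=np.array([proj(c,W(p,(20*np.cos(t),y,20+20*np.sin(t)))) for t in a for y in(-70,70)],np.float32)
        B=cv2.minAreaRect(pts); out+=[B[0][0]-R[0][0],B[0][1]-R[0][1]]
        h=lambda B:(lambda d:d if d[0]>0 else -d)((lambda b:(b[1]-b[0]) if np.linalg.norm(b[1]-b[0])>np.linalg.norm(b[2]-b[1]) else b[2]-b[1])(cv2.boxPoints(B)))
        a1,a2=h(B),h(R); out+=list((a1-a2)/2)
    return np.array(out)
rects=[(T,((251.8,231.1),(50.9,13.8),0)),(S,None)]
rects=[]
for c,n,x in((T,'top',(251,231)),(S,'side',(252,198))):
    get_image(n); best=[r for r in regions_of('pipe',n) if r['region'][x[1],x[0]]]
    rects.append((c,cv2.minAreaRect(cv2.findNonZero(best[0]['region'].astype(np.uint8)))))
p=least_squares(fitpipe,[467,111,-.3],x_scale=[1,1,.01],diff_step=1e-3).x
print('pipe',p,np.degrees(p[2]),fitpipe(p).round(1))
c,s=np.cos(j[2]),np.sin(j[2]);d=p[:2]-j[:2];print('pipe in jig',c*d[0]+s*d[1],-s*d[0]+c*d[1])
for l in ((-3,0,26),(-77,0,0)): print(l,W(j,l))
print('button top',at(T,*P(341,208),22),at(S,*Q(668,299),22))
print('tin rim',at(T,*P(57,137),50),at(S,*Q(714,48),50))
E
```

```text
jig [ 6.16056600e+02  6.37020818e+01 -2.33887041e-01] -13.400740333370567 [-2.   1.1 -0.7  0.4 -1.  -0.4 -0.8 -1.4  0.6 -4.4  0.1 -0.8  0.1 -0.3
 -2.1  0.3]
pipe [ 4.67e+02  1.11e+02 -3.00e-01] -17.188733853924695 [-0.1  0.2  0.1 -1.   0.7  0.3 -0.6 -0.2]
pipe in jig -155.9600064447752 11.464704165367678
(-3, 0, 26) [613.13828129  64.39736323  26.        ]
(-77, 0, 0) [541.1530879   81.54763823   0.        ]
button top [544.4 -67.4  22. ] [542.1 -69.6  22. ]
tin rim [606.7 212.2  50. ] [606.1 214.1  50. ]
```

Request:
servo_tool --turn '[[0, 0, 0.03], [0, 0, 0.03], [0, 0, 0.03], [0, 0, 0.03], [0, 0, 0]]' --dp '[[0.016, -0.05, 0], [0.016, -0.05, 0], [0.016, -0.05, 0], [0.016, -0.05, 0], [0.016, -0.05, 0]]' --fingers '[0.085, 0.085, 0.085, 0.085, 0.085]'

```text
clock: 2.02
position: [340.4, 314.4, 230.4]
ee_rot: [0.989, -0.149, 0.001, -0.0]
contact_force: [1.2, 0.2, -0.7]
gripper_width: 85.1
```

Request:
servo_tool --turn '[[0, 0, 0], [0, 0, 0], [0, 0, 0], [0, 0, 0], [0, 0, 0]]' --dp '[[0.016, -0.05, 0], [0.016, -0.05, 0], [0.016, -0.05, 0], [0.016, -0.04, 0], [0, 0, 0]]' --fingers '[0.085, 0.085, 0.085, 0.085, 0.085]'

```text
clock: 2.65
position: [405.9, 115.6, 232.3]
ee_rot: [0.989, -0.15, 0.002, -0.002]
contact_force: [-0.7, 0.6, -0.3]
gripper_width: 84.8
```

```bash
cat >> h.py <<'E'
from scipy.spatial.transform import Rotation as R_
def wrist():
    s=read_state(); c=get_image('wrist'); M=np.eye(4); M[:3,:3]=R_.from_quat(s['ee_rot']).as_matrix(); M[:3,3]=s['position']
    c['world_from_camera']=M@np.array(c['mount']); return c
E
python3 - <<'E'
from h import *
c=wrist(); im=c['img'].copy()
j=(616,63.7,-.234)
def W(p,l):
    k,s=np.cos(p[2]),np.sin(p[2]); return np.array([p[0]+k*l[0]-s*l[1],p[1]+s*l[0]+k*l[1],l[2]])
for l in [(-77,45,0),(-77,-45,0),(-17,45,11),(-17,-45,11),(0,45,1),(0,-45,1),(26,45,27),(26,-45,27),(56,45,27),(56,-45,27)]:
    q=proj(c,W(j,l)); print(l,q); cv2.circle(im,tuple(int(v) for v in q),3,(255,0,0),1)
for y in(-70,70):
    q=proj(c,W((467,111,-.3),(0,y,40))); print('pipe top',y,q); cv2.circle(im,tuple(int(v) for v in q),3,(0,0,255),1)
q=proj(c,(543,-68.5,22)); cv2.circle(im,tuple(int(v) for v in q),3,(255,0,0),1)
cv2.imwrite('pics/w1.png',cv2.resize(im[:,:,::-1],None,fx=1.4,fy=1.4))
E
```

```text
(-77, 45, 0) [243.3  63.8]
(-77, -45, 0) [320.3  57.9]
(-17, 45, 11) [235.6   0.6]
(-17, -45, 11) [319.4  -6.2]
(0, 45, 1) [235.4 -13.7]
(0, -45, 1) [317.9 -20.6]
(26, 45, 27) [227.7 -56.7]
(26, -45, 27) [319.5 -64.6]
(56, 45, 27) [223.7 -94.9]
(56, -45, 27) [ 318.3 -103.4]
pipe top -70 [338.8 132.4]
pipe top 70 [212.9 132.6]
```

View pics/w1.png

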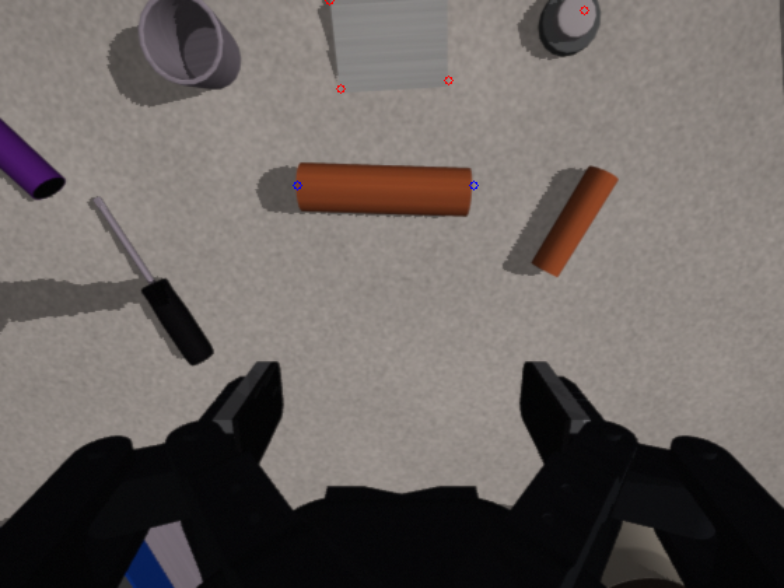

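Predicted marks sit within a few pixels of the jig front edge (342,91)-(448,86) and the pipe (300..470, 190). The button is seen at (577,18), about 5 mm off its mark, and I'll refine it later. Now I go down behind the pipe.

Request:
servo_tool --turn '[[0, 0, 0], [0, 0, 0], [0, 0, 0], [0, 0, 0], [0, 0, 0]]' --dp '[[0.004, 0.013, -0.05], [0, 0, -0.05], [0, 0, -0.05], [0, 0, -0.04], [0, 0, -0.02]]' --fingers '[0.085, 0.085, 0.085, 0.085, 0.085]'

```text
clock: 3.32
position: [411.9, 137.1, 20.5]
ee_rot: [0.989, -0.146, 0.008, -0.007]
contact_force: [-0.5, -0.4, 0.2]
gripper_width: 85.2
```

Request:
servo_tool --turn '[[0, 0, 0], [0, 0, 0], [0, 0, 0], [0, 0, 0], [0, 0, 0]]' --dp '[[0, -0.006, -0.01], [0, -0.001, -0.007], [0, 0, -0.001], [0.006, -0.002, 0], [0.006, -0.002, 0]]' --fingers '[0.085, 0.085, 0.085, 0.085, 0.085]'

```text
clock: 3.95
position: [425.3, 128.5, 2.6]
ee_rot: [0.99, -0.143, 0.009, -0.008]
contact_force: [0.5, -0.2, 0.8]
gripper_width: 84.8
```

Request:
servo_tool --turn '[[0, 0, -0.01], [0, 0, -0.01], [0, 0, 0], [0, 0, 0], [0, 0, 0]]' --dp '[[0.005, -0.0015, 0], [0.005, -0.0015, 0], [0.005, -0.0015, 0], [0.005, -0.0015, 0], [0.005, -0.0015, 0]]' --fingers '[0.085, 0.085, 0.085, 0.085, 0.085]'

```text
clock: 4.58
position: [452.9, 120.4, 3.4]
ee_rot: [0.988, -0.154, 0.01, -0.009]
contact_force: [1.3, 0.1, 0.6]
gripper_width: 85.3
```

Request:
servo_tool --turn '[[0, 0, 0], [0, 0, 0], [0, 0, 0], [0, 0, 0], [0, 0, 0]]' --dp '[[0.005, -0.0015, 0], [0.005, -0.0015, 0], [0.005, -0.0015, 0], [0.005, -0.0015, 0], [0.005, -0.0015, 0]]' --fingers '[0.085, 0.085, 0.085, 0.085, 0.085]'

```text
clock: 5.2
position: [479.6, 112.3, 3.3]
ee_rot: [0.988, -0.154, 0.009, -0.009]
contact_force: [-0.1, 0.6, -0.4]
gripper_width: 84.8
```

```bash
python3 - <<'E'
from h import *
a=get_image('top')['img'][130:270,195:335,::-1]; c=wrist()
b=c['img'][:,:,::-1]; cv2.imwrite('pics/p2.png',np.hstack([cv2.resize(a,(400,400),interpolation=cv2.INTER_CUBIC),cv2.resize(b[:, 70:490],(400,400))]))
print(read_state()['position'],read_state()['contact_force'])
E
```

```text
[479.98540996 112.46550023   3.32129133] [ 0.19092805 -1.11748594 -0.85046263]
```

View pics/p2.png

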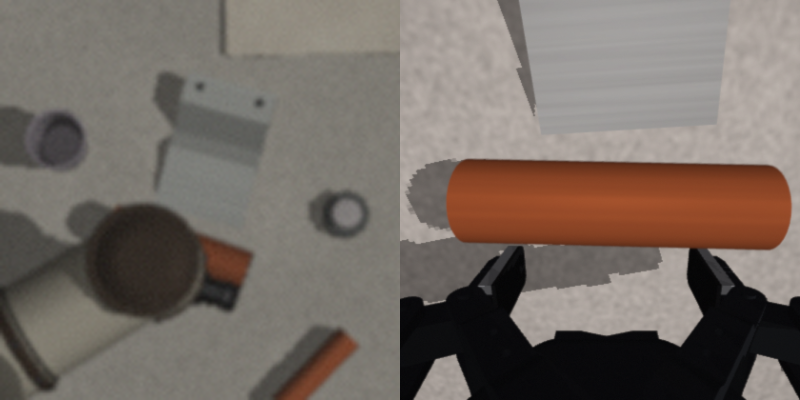

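The pipe rolls squarely ahead of both fingers, about 5 mm right of the gripper's centre (wrist view 447–791, row 200), and the jig front is at (541–717, 128). I keep pushing and turn gradually to the jig's yaw.

Request:
servo_tool --turn '[[0, 0, 0.004], [0, 0, 0.004], [0, 0, 0.004], [0, 0, 0.004], [0, 0, 0.004]]' --dp '[[0.005, -0.0015, 0], [0.005, -0.0015, 0], [0.005, -0.0015, 0], [0.005, -0.0015, 0], [0.005, -0.0015, 0]]' --fingers '[0.085, 0.085, 0.085, 0.085, 0.085]'

```text
clock: 5.92
position: [506.2, 104.4, 3.3]
ee_rot: [0.99, -0.144, 0.009, -0.009]
contact_force: [0.0, 0.3, 0.4]
gripper_width: 84.8
```

Request:
servo_tool --turn '[[0, 0, 0.004], [0, 0, 0.004], [0, 0, 0.004], [0, 0, 0.004], [0, 0, 0.004]]' --dp '[[0.005, -0.0015, 0], [0.005, -0.0015, 0], [0.005, -0.0015, 0.0005], [0.005, -0.0015, 0.0005], [0.005, -0.0015, 0.0005]]' --fingers '[0.085, 0.085, 0.085, 0.085, 0.085]'

```text
clock: 6.55
position: [530.4, 95.5, 4.3]
ee_rot: [0.991, -0.134, 0.007, -0.008]
contact_force: [-2.6, 0.5, 1.0]
gripper_width: 84.8
```

Request:
servo_tool --turn '[[0, 0, 0.004], [0, 0, 0.004], [0, 0, 0.004], [0, 0, 0.004], [0, 0, 0.004]]' --dp '[[0.004, -0.0012, 0.0007], [0.004, -0.0012, 0.0007], [0.004, -0.0012, 0.0007], [0.004, -0.0012, 0.0007], [0.004, -0.0012, 0.0007]]' --fingers '[0.085, 0.085, 0.085, 0.085, 0.085]'

```text
clock: 7.18
position: [551.6, 89.0, 8.0]
ee_rot: [0.992, -0.123, 0.006, -0.008]
contact_force: [-2.5, 0.0, 1.7]
gripper_width: 84.9
```

```bash
python3 - <<'E'
from h import *
b=wrist()['img'][:,:,::-1]; cv2.imwrite('pics/p3.png',b)
E
```

```text
(no output)
```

View pics/p3.png

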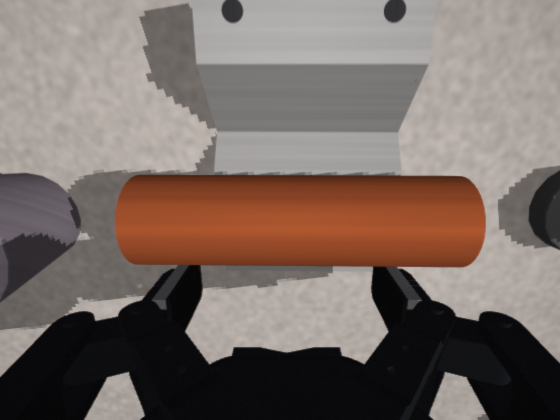

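Pipe is centred (115–486 over jig 215–398) and parallel to the V. I push on over the lip.

Request:
servo_tool --turn '[[0, 0, 0], [0, 0, 0], [0, 0, 0], [0, 0, 0], [0, 0, 0]]' --dp '[[0.0035, -0.0009, 0.0007], [0.0035, -0.0009, 0.0007], [0.0035, -0.0009, 0.0007], [0.0035, -0.0009, 0.0007], [0.003, -0.0008, 0.0005]]' --fingers '[0.085, 0.085, 0.085, 0.085, 0.085]'

```text
clock: 7.85
position: [570.9, 84.5, 11.7]
ee_rot: [0.992, -0.123, 0.007, -0.008]
contact_force: [-0.3, -0.3, 0.5]
gripper_width: 84.7
```

Request:
servo_tool --turn '[[0, 0, 0], [0, 0, 0], [0, 0, 0], [0, 0, 0], [0, 0, 0]]' --dp '[[0.0025, -0.0006, 0.0003], [0.0025, -0.0006, 0.0003], [0.0025, -0.0006, 0.0003], [0.0025, -0.0006, 0], [0, 0, 0]]' --fingers '[0.085, 0.085, 0.085, 0.085, 0.085]'

```text
clock: 8.48
position: [583.9, 82.3, 13.1]
ee_rot: [0.992, -0.122, 0.01, -0.009]
contact_force: [1.0, -0.4, 0.8]
gripper_width: 84.4
```

```bash
python3 - <<'E'
from h import *
b=wrist()['img'][:,:,::-1]; cv2.imwrite('pics/p4.png',b)
E
```

```text
(no output)
```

View pics/p4.png

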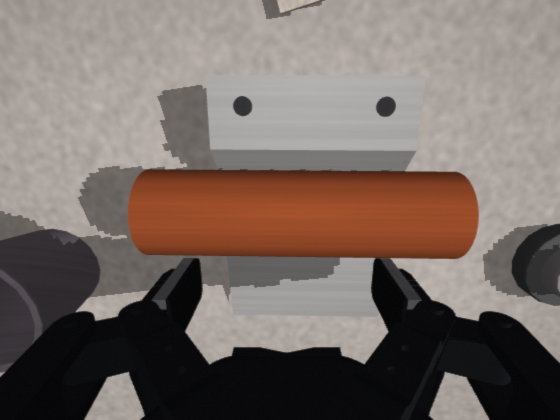

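The pipe lies in the V with a gap to the fingers, both ends sticking out (129–478 over the jig's 230–400). I back off, lift, close the fingers and go towards the button.

Request:
servo_tool --turn '[[0, 0, 0], [0, 0, 0], [0, 0, 0], [0, 0, 0], [0, 0, 0]]' --dp '[[-0.012, 0.003, 0.002], [-0.02, 0.005, 0.01], [-0.01, 0, 0.04], [0, -0.01, 0.05], [0, -0.03, 0.03]]' --fingers '[0.085, 0.085, 0.085, 0.085, 0]'

```text
clock: 9.15
position: [534.0, 50.4, 145.5]
ee_rot: [0.993, -0.121, 0.005, -0.007]
contact_force: [0.3, -0.5, -0.4]
gripper_width: 69.4
```

Request:
servo_tool --turn '[[0, 0, 0], [0, 0, 0], [0, 0, 0], [0, 0, 0], [0, 0, 0]]' --dp '[[-0.012, -0.04, 0.01], [-0.012, -0.03, 0], [-0.01, -0.02, 0], [0, -0.01, 0], [0, 0, 0]]' --fingers '[0, 0, 0, 0, 0]'

```text
clock: 9.78
position: [497.1, -52.0, 159.2]
ee_rot: [0.993, -0.12, 0.008, -0.008]
contact_force: [0.5, 0.7, 0.0]
gripper_width: -0.1
```

```bash
python3 - <<'E'
from h import *
c=wrist(); print(read_state()['position'])
cands=[]
for n,cc in (('wrist',c),('top',get_image('top')),('side',get_image('side'))):
    for r in search_frame('start_top',n)[:2]:
        b=r['box']; print(n,'button',round(r['score'],2),np.round(b),at(cc,b[0]+b[2]/2,b[1]+b[3]/2,15))
    for r in regions_of('pipe',n)[:4]:
        R=cv2.minAreaRect(cv2.findNonZero(r['region'].astype(np.uint8))); print(n,'pipe',round(r['score'],2),np.round(R[0]),np.round(R[1]),at(cc,*R[0],26))
cv2.imwrite('pics/w5.png',c['img'][:,:,::-1])
E
```

```text
[497.0992576  -51.63814613 159.12667925]
wrist button 0.88 [273. 135.  33.  34.] [540.5 -61.6  15. ]
wrist pipe 0.89 [123. 111.] [177.  47.] [613.3  75.4  26. ]
wrist pipe 0.67 [307. 294.] [23. 84.] [390.6 -44.8  26. ]
top pipe 0.92 [147. 182.] [38. 11.] [598.5 403.3  26. ]
top pipe 0.68 [269. 178.] [52. 16.] [614.9  67.3  26. ]
top pipe 0.68 [305. 260.] [ 9. 33.] [391.4 -36.   26. ]
side pipe 0.76 [313. 208.] [17. 50.] [611.7  65.   26. ]
side pipe 0.69 [222. 245.] [40. 12.] [391.4 -47.6  26. ]
side pipe 0.67 [300. 130.] [ 7. 22.] [610.2 397.5  26. ]
```

View pics/w5.png

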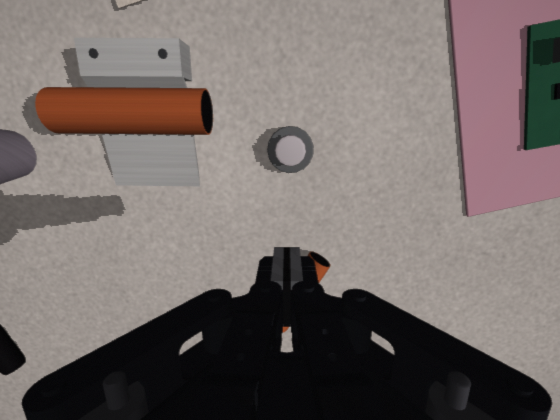

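Pipe measured at about (613.5, 67) against the seat at (613, 64), so it is in the V. The button is at about (541.5, -65). Now I go above it.

Request:
servo_tool --turn '[[0, 0, 0], [0, 0, 0], [0, 0, 0], [0, 0, 0], [0, 0, 0]]' --dp '[[0.022, -0.007, -0.02], [0.018, -0.006, -0.03], [0, 0, -0.04], [0, 0, -0.02], [0, 0, 0]]' --fingers '[0, 0, 0, 0, 0]'

```text
clock: 10.85
position: [540.0, -64.0, 47.2]
ee_rot: [0.993, -0.119, 0.01, -0.008]
contact_force: [0.7, 0.1, 0.8]
gripper_width: -0.1
```

```bash
python3 - <<'E'
from h import *
c=wrist(); s=read_state(); print(s['position'],s['ee_rot'])
for r in search_frame('start_top','wrist')[:2]:
    b=r['box']; print(r['score'],np.round(b),at(c,b[0]+b[2]/2,b[1]+b[3]/2,8))
print(proj(c,s['position']),proj(c,(541.5,-65,22)))
cv2.imwrite('pics/w6.png',c['img'][:,:,::-1])
E
```

```text
[540.61714741 -63.8776875   48.07742228] [ 0.99283013 -0.11871075  0.01106983 -0.0085759 ]
0.97 [264. 211.  44.  45.] [541.1 -61.9   8. ]
[287.8 259.3] [289.9 239.2]
```

View pics/w6.png

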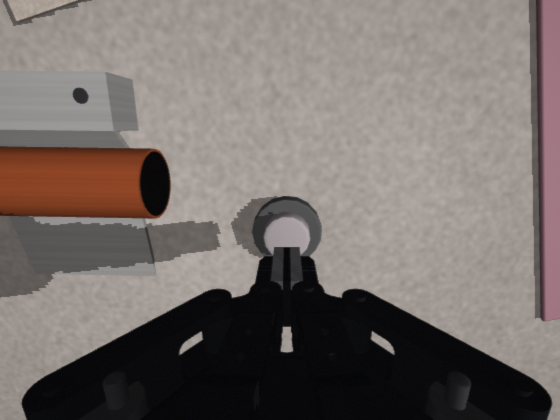

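The fingertips are above the button; its top centre, seen at (287,236), is within 2 mm of the TCP. I press.

Request:
servo_tool --turn '[[0, 0, 0], [0, 0, 0], [0, 0, 0], [0, 0, 0], [0, 0, 0]]' --dp '[[0, 0, -0.012], [0, 0, -0.009], [0, 0, -0.004], [0, 0, -0.003], [0, 0, -0.002]]' --fingers '[0, 0, 0, 0, 0]'

```text
clock: 11.58
position: [543.0, -63.4, 20.2]
ee_rot: [0.993, -0.118, 0.015, -0.009]
contact_force: [-1.0, 0.6, 3.5]
gripper_width: -0.3
```

Request:
servo_tool --turn '[[0, 0, 0], [0, 0, 0], [0, 0, 0], [0, 0, 0], [0, 0, 0]]' --dp '[[-0.001, 0, -0.002], [0, 0, -0.002], [0, 0, -0.002], [0, 0, -0.002], [0, 0, -0.002]]' --fingers '[0, 0, 0, 0, 0]'

```text
clock: 12.2
position: [543.1, -63.5, 15.9]
ee_rot: [0.993, -0.117, 0.016, -0.009]
contact_force: [-5.4, 2.1, 18.7]
gripper_width: -0.1
```

18.7 N at z = 15.9 means the button is on its stop. I hold briefly, then let go and rise.

Request:
servo_tool --turn '[[0, 0, 0], [0, 0, 0], [0, 0, 0], [0, 0, 0], [0, 0, 0]]' --dp '[[0, 0, -0.001], [0, 0, -0.001], [0, 0, 0.005], [0, 0, 0.015], [-0.005, 0, 0.04]]' --fingers '[0, 0, 0, 0, 0]'

```text
clock: 12.82
position: [535.8, -63.6, 75.2]
ee_rot: [0.993, -0.117, 0.013, -0.008]
contact_force: [0.6, 0.7, 0.3]
gripper_width: 0.3
```

Request:
servo_tool --turn '[[0, 0, 0], [0, 0, 0], [0, 0, 0], [0, 0, 0], [0, 0, 0]]' --dp '[[-0.03, 0, 0.05], [-0.04, 0, 0.04], [-0.03, 0, 0.02], [0, 0, 0], [0, 0, 0]]' --fingers '[0, 0, 0, 0, 0]'

```text
clock: 13.45
position: [434.5, -63.4, 193.1]
ee_rot: [0.993, -0.117, 0.018, -0.01]
contact_force: [0.1, 0.9, -0.8]
gripper_width: 0.1
```

```bash
python3 - <<'E'
from h import *
c=wrist(); s=read_state(); print(s['position'],s['contact_force'],s['clock'])
d=get_image('side')['img'][120:260,180:360,::-1]
cv2.imwrite('pics/w7.png',np.hstack([cv2.resize(c['img'][:,:,::-1],(400,300)),cv2.resize(d,(386,300),interpolation=cv2.INTER_CUBIC)]))
E
```

```text
[434.52161221 -63.47738924 192.89722314] [ 0.59042485  0.49117562 -0.18139495] 13.5
```

View pics/w7.png

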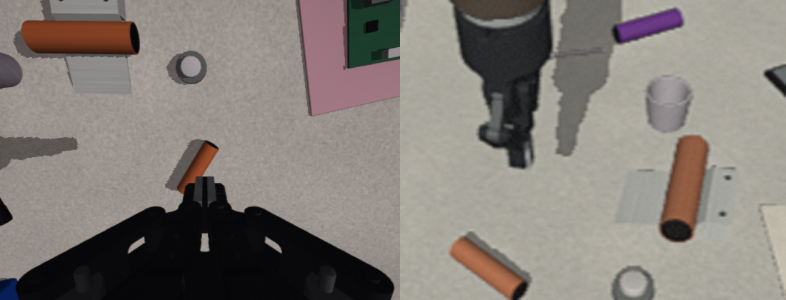

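The pipe is at rest in the V with both ends out, the button is up again, and the arm touches nothing. I hand in.

```bash
python3 -c "
from bench import *
print(job_done())"
```

```text
the job is handed in; nothing more can be done
None
```

I rolled the large copper pipe with the open fingertips over the bench, up the run-up and into the V. I then pressed the start button with the shut fingertips and let it come up. The job was handed in at about 13.5 s.

- **Pipe:** before the press it measured about (613.5, 67) mm against a fitted seat of (613, 64). The last pictures show it still in the V with both ends sticking out. The wrist view alone gave y = 75, about 8–10 mm off the top and side views; I went with those two.
- **Button:** it reached 18.7 N at TCP height 15.9 mm, where 16 mm is fully down. It looks up again in the last picture, but I judged the spring-back only by eye.
- **Bystanders:** the tin, board and screwdriver were never approached and look unmoved in the pictures. I did not re-measure their positions at the end.
- **Jig fit:** one corner of my first fit was off by 4.4 pixels, probably a misread edge. Later wrist views agreed with the fit to a few millimetres.

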